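# Wind the cup feed slide on by one turn

## Task

Bring the next portion cup on the feed slide under the spout: with the fingertips, gently push the hand wheel round by its upright handle, clockwise seen from above, through exactly one full turn, so that the handle stops just where it stood at the start. Nothing is to be picked up; leave the cups in the carriage and everything standing round the slide alone and upright, and take the hand clear of the wheel when done.

Things in the scene. Friction and masses are not known exactly. Their poses are not given: they have to be found in the camera images.
- wheel_axis (a point): Point on the vertical axis of the hand wheel at rim height, 80 mm above the table. The wheel lies level on a grey gearbox: aluminium rim of 60 mm centre-line radius (12 mm bar), three spokes, low hub (top 95 mm above the table). The point is fixed to the feed slide, which stays put; its -y axis points along the track away from the wheel, z up.
- handle_top (a point): Centre of the top of the wheel's upright spoke handle, a black grip 18 mm thick on a steel foot, standing on the rim at a spoke's end, 60 mm from the wheel axis. Handle and foot reach from 85 to 146 mm above the table (the grip from 94 mm). It revolves freely about its own axis, as crank grips do; z is up. It is the only upright part of the wheel.
- handle: The same upright handle; origin at the centre of its foot, 85 mm above the table (61 mm under handle_top), z up.
- wheel (a joint): Angle of the hand wheel in rad, growing clockwise seen from above; one turn is 2 pi. It starts anywhere from -0.6 to 0.6 and has no stop within 1.3 turns clockwise. Light even friction (about 0.12 N m, 2 to 3 N at the handle), no detent, no spring: it stays where it is left.
- spout_tip (a point): Lower end of the small steel spout over the track, 106 mm above the table, 183 mm from the wheel axis; its top is 136 mm above the table. Fixed to the slide.
- slide_base: The grey bench-top feed slide, fixed to the table, 130 mm wide, 410 mm long: from 77 mm on the wheel's outer side to 333 mm past the wheel axis along its -y. Origin on the table under the wheel axis, z up. The wheel drives a carriage with three open cells along the track, away from the wheel, 48 mm per clockwise turn.
- tray_cup_1: Clear portion cup, 44 mm across, 33 mm high, standing loose in the leading (farthest from the wheel; it starts under the spout) cell of the carriage; origin at the centre of its underside, 52 mm above the table, z up.
- tray_cup_2: Clear portion cup, 44 mm across, 33 mm high, standing loose in the middle (to be brought under the spout) cell of the carriage; origin at the centre of its underside, 52 mm above the table, z up.
- tray_cup_3: Clear portion cup, 44 mm across, 33 mm high, standing loose in the last (nearest the wheel) cell of the carriage; origin at the centre of its underside, 52 mm above the table, z up.
- dropper_1: Dropper bottle, 32 mm across, 105 mm high, standing loose on the table about 130 mm from the wheel axis, on the far side; a bystander. Origin at the centre of its underside, z up.
- dropper_3: Dropper bottle, 32 mm across, 106 mm high, standing loose beside the track on its far side; a bystander. Origin at the centre of its underside, z up.
- cup_blue: Portion cup with a bluish filling, 44 mm across, 33 mm high, standing loose about 140 mm from the wheel axis, left of the wheel; a bystander. Origin at the centre of its underside, z up.
- cup_01: Empty portion cup, 44 mm across, 33 mm high, standing loose in front of the track; a bystander. Origin at the centre of its underside, z up.
- dye_drop: Small green pointed dye bottle, 24 mm across, 57 mm high, standing loose in front of the track; a bystander. Origin at the centre of its underside, z up.

How it is judged:
By the outcome, as a careful person would: the job done as asked, in the order asked, and still so for the second after the job is handed in, with the robot touching nothing.
It also fails if it takes over 54 s, if anything falls off the work surface, if the arm or the gripper's body presses on something with over 40 N, if the wrist force passes 120 N, or if a joint passes its speed limit or range.

## Robot

A 6-joint arm with a two-finger parallel gripper is mounted at the origin on a cart in front of the work surface, level with it; the furniture and walls round the work are solid. World frame = base frame: x ahead of the robot, y to its left, z up, the work surface at z = 0. Lengths are in m, angles in rad, forces in N, time in s.
With the tool pointing down it reaches from about 0.4 to 0.825 m from the base axis. Payload 7 kg.
Tool frame: the origin (TCP) lies at the very end of the fingers, on their centre line; the grasp point (between the pads) lies 19 mm behind it; z points along the fingers, y is the line along which they close (so a half turn about z gives the same grasp; the last joint's range is limited). The gripper opens to 88 mm and grips with 3 to 60 N. Pads are 19 mm wide; open, the fingers measure 130 mm over their backs; the gripper's body (78 mm by 193 mm) begins 47 mm behind the grasp point.
Start: joints at [0.288, 0.359, 0.012, 0, -1.224, -0.288], TCP at [0.675, -0, 0.227] pointing down, gripper open.
Joint ranges: [-3.07, 3.07], [-1.43, 2.12], [-1.02, 1.25], [-3.03, 1.67], [-3.05, -0], [-3.03, 3.03]. Speed limits (rad/s): [2.39, 2.39, 3.01, 3.14, 3.14, 3.14].

## Interface

Orientations are given as [roll, pitch, yaw] about the fixed x, y, z axes, in that order (R = Rz(yaw) Ry(pitch) Rx(roll)).
In Python, from bench import arm gives the robot as it stands.
- The arm moves only by the tool jog_arm, called after ">>>" as a command line: name --argument value ..., lists and objects as JSON in quotes. Schema: {"type":"object","properties":{"increments":{"type":"object","properties":{"moves":{"type":"array","items":{"type":"array","items":{"type":"number"},"minItems":7,"maxItems":7},"minItems":1,"maxItems":20}},"additionalProperties":false,"required":["moves"]},"grip_force":{"type":"number"},"only":{"type":"string"},"quiet":{"type":"boolean"},"lines":{"type":"string"}},"required":["increments"],"additionalProperties":false}. increments is an object whose key "moves" holds a list of rows, 1 to 20 of them, each of 7 numbers: a rotation vector rx, ry, rz in shares of pi/2 rad (1.0 is pi/2 rad), then dx, dy, dz in shares of the most that a row can go, 1 being 50 mm, then the finger opening in m; each row shifts and turns the commanded pose from where the row before left it, along the tool's axes as they then stand; what a row does not reach is not made up. A row lasts 1/10 s, in which the tool goes at most 0.05 m and 0.15 rad, less where a joint would pass 70% of its speed; a pose out of reach is approached as far as the arm can. The fingers move at their own pace and stop on an object; grip_force is the grip in N (left out, the last holds). Time passes only in rows, so rows that do not move let the fingers close. The tool returns the time, the measured TCP pose, the force, the opening and the grip force at its end. only (a regular expression) keeps the lines of the reply that match it, lines (a string "A,B") keeps lines A to B, and quiet returns only ok. No shift or turn number may pass 1 either way. Input that does not fit is refused with a message, and nothing moves.
- arm.read_state(): the state, without advancing time (a new reading comes with each control period).
- arm.snapshot(name): name is "scene" or "side" or "wrist"; returns the picture (384x512x3 uint8, red, green, blue); there is no depth.
- arm.get_calibration(name): a dict with "fx", "fy", "cx", "cy" (pixels), "T" (4x4, takes a point from camera to world coordinates). Camera axes: x right, y down, z forward; pixel columns grow to the right and rows downward; lengths in m; the calibration is good to about 2 mm. A picture is of the moment at which its call begins: read the wrist's pose just before it. get_calibration takes no time and is no camera call; for the wrist camera it gives the pose at the moment of the call.
- arm.finish_job(): hands the job in; it is judged then, once.
The state is a dict: "time": time; "joint_positions": joint angles; "qd": joint speeds; "joint_efforts": joint torques, N m; "position": TCP position; "tcp_rot": TCP orientation; "wrist_force": force on the tool from outside, world axes, zero at the start; "wrist_torque": the same for the moment, N m; "grip_width": finger opening in m; "grip_force": force on a finger pad.
Only numpy, scipy, OpenCV 4.12 (cv2) and the standard library are available. Lean on these libraries where they do the work, as an engineer would, in place of code of your own. Each camera call takes 0.05 s, during which the arm holds its last target. There are 200 camera calls.

## Working session

There is one attempt and no reset: what is moved stays moved. The work goes in short steps, Python scripts to look and compute and a tool call to move; the robot and the scene stay as the last step left them, time stands still between calls to the robot, and variables do not carry over. Pictures are saved under pics/ and viewed, at most 10 in all, crops included, and the job is handed in when it is done.

```bash
ls; mkdir -p pics; python3 - <<'E'
from bench import arm
import cv2,numpy as np
s=arm.read_state();print(s['time'],s['position'],s['tcp_rot'],s['grip_width'])
for n in("scene","side","wrist"):
    c=arm.get_calibration(n);im=arm.snapshot(n)
    print(n,c['fx'],c['cx'],c['cy'],np.round(c['T'],3).tolist())
    cv2.imwrite(f'pics/{n}0.png',im[:,:,::-1])
E
```

```text
bench.py
pics
0.0 [ 6.74523678e-01 -1.03181108e-05  2.25655795e-01] [ 3.13999446e+00 -1.26154376e-04 -1.57093196e+00] 0.08758906304977858
scene 432.0426458865732 264.5119090110521 190.4890644424737 [[0.646, -0.301, 0.702, -0.058], [-0.763, -0.283, 0.581, -0.402], [0.024, -0.911, -0.412, 0.45], [0.0, 0.0, 0.0, 1.0]]
side 349.18653343662015 259.6404312230465 193.60513896444118 [[-0.801, -0.366, 0.474, 0.14], [-0.599, 0.475, -0.645, 0.618], [0.011, -0.8, -0.599, 0.628], [0.0, 0.0, 0.0, 1.0]]
wrist 311.95214361970415 254.29300309244118 189.91028232828276 [[-1.0, 0.0, -0.002, 0.674], [-0.0, 0.964, 0.266, -0.072], [0.002, 0.266, -0.964, 0.385], [0.0, 0.0, 0.0, 1.0]]
```

View pics/scene0.png

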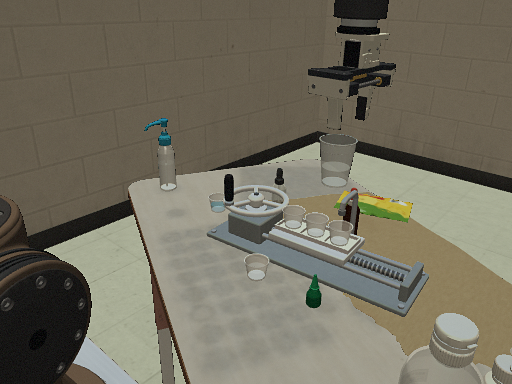

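View pics/side0.png

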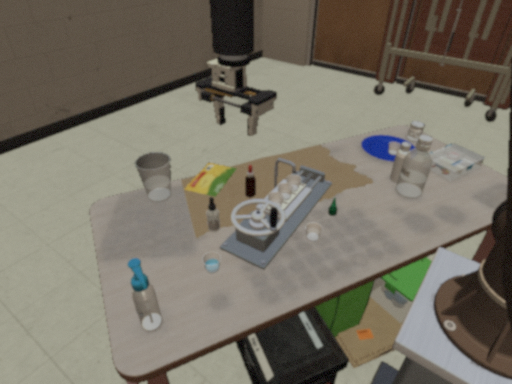

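View pics/wrist0.png

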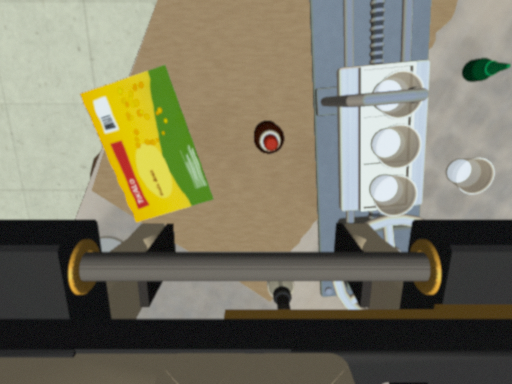

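The scene view shows the wheel centred at about (257,198), with the black handle on its left at (229,187). The side view shows the wheel at (258,216) and the handle at (273,214). The wrist view shows cups and track, with the spout at about (375,97); the wheel is mostly behind the gripper. I'll make a rough estimate next.

```bash
cat > h.py <<'E'
import numpy as np,cv2
from bench import arm
def ray(c,u,v):
    d=c['T'][:3,:3]@np.array([(u-c['cx'])/c['fx'],(v-c['cy'])/c['fy'],1.]);return c['T'][:3,3],d/np.linalg.norm(d)
def onz(c,u,v,z):
    o,d=ray(c,u,v);return o+d*(z-o[2])/d[2]
def tri(rs):
    A=sum(np.eye(3)-np.outer(d,d) for o,d in rs);b=sum((np.eye(3)-np.outer(d,d))@o for o,d in rs);return np.linalg.solve(A,b)
E
python3 - <<'E'
from h import *
C={n:arm.get_calibration(n) for n in("scene","side")}
C={n:{k:np.array(v) for k,v in c.items()} for n,c in C.items()}
box={"scene":(215,165,240,205),"side":(262,198,284,232)}
R=[]
for n in C:
    im=cv2.imread(f'pics/{n}0.png');x0,y0,x1,y1=box[n]
    m=(im[y0:y1,x0:x1].max(2)<60).astype(np.uint8);k,l,st,ce=cv2.connectedComponentsWithStats(m)
    i=1+st[1:,4].argmax();ys,xs=np.where(l==i);t=(xs[ys<=ys.min()+1].mean()+x0,ys.min()+y0);
    print(n,st[i]+[x0,y0,0,0,0],t)
    a=ce[i]+[x0,y0];R.append(ray(C[n],*a));print(a,onz(C[n],*a,.12))
print('handle mid',tri(R))
print('wheel',onz(C['scene'],257,201,.08),onz(C['side'],258,217,.08))
# bystanders base px
for nm,p,z in(("cup_blue",(217,210),0),("cup01",(257,278),0),("spoutbase?",(350,190),.136)):print(nm,onz(C['scene'],*p,z))
a=cv2.imread('pics/scene0.png')[160:260,195:355];b=cv2.imread('pics/side0.png')[160:260,190:350]
cv2.imwrite('pics/z.png',cv2.resize(np.vstack([a,b]),None,fx=3,fy=3,interpolation=cv2.INTER_CUBIC))
E
```

```text
scene [224 174  10  27 240] (np.float64(228.33333333333334), np.int64(174))
[228.5125     187.23333333] [0.46810485 0.12150638 0.12      ]
side [270 208   7  19 112] (np.float64(273.5), np.int64(208))
[273.11607143 217.19642857] [0.46538364 0.12360382 0.12      ]
handle mid [0.46722286 0.12174495 0.11922232]
wheel [0.52279111 0.09750044 0.08      ] [0.52024217 0.10621305 0.08      ]
cup_blue [0.55049811 0.24113514 0.        ]
cup01 [0.41602386 0.00242321 0.        ]
spoutbase? [ 0.58246306 -0.0697756   0.136     ]
```

View pics/z.png

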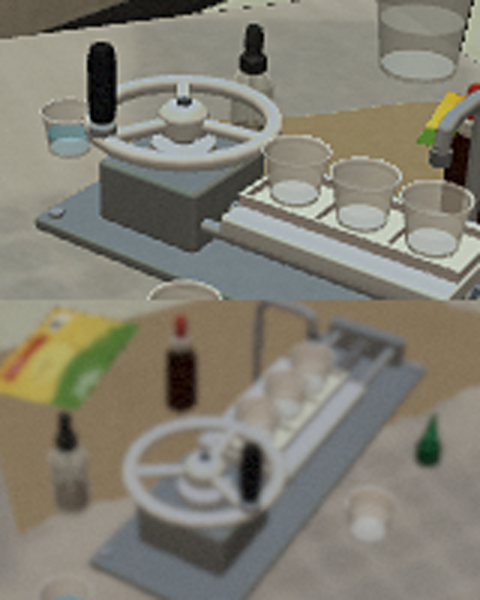

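The handle is at about (0.467, 0.122), 0.119 m up at mid-grip. The wheel axis is near (0.522, 0.10). I'll move the wrist camera over the wheel to measure it properly.

The rows are not in the units I measure in: shifts go in shares of 50 mm and turns go in shares of pi/2 rad. I convert before sending: -0.022 m is -0.44, 0.02 m is 0.4.

>>> jog_arm --increments '{"moves":[[0,0,0,-0.44,0.4,0,0.088],[0,0,0,-0.44,0.4,0,0.088],[0,0,0,-0.44,0.4,0,0.088],[0,0,0,-0.44,0.4,0,0.088],[0,0,0,-0.44,0.4,0,0.088],[0,0,0,-0.44,0.4,0,0.088],[0,0,0,-0.44,0.4,0,0.088],[0,0,0,-0.36,0.3,0,0.088],[0,0,0,0,0,0,0.088],[0,0,0,0,0,0,0.088]]}'

```text
time: 1.15
position: [0.5197, 0.1723, 0.2266]
tcp_rot: [-3.142, 0.0, -1.569]
wrist_force: [1.8, -0.2, -0.8]
grip_width: 0.0875
grip_force: 0.0
```

```bash
python3 - <<'E'
from h import *
s=arm.read_state();print(s['time'],s['position'],s['tcp_rot'],s['joint_positions'])
c=arm.get_calibration('wrist');im=arm.snapshot('wrist')
np.savez('pics/w1.npz',**{k:np.array(v) for k,v in c.items()})
cv2.imwrite('pics/w1.png',im[:,:,::-1])
E
```

```text
1.15 [0.51972702 0.17234358 0.22664223] [-3.14150066e+00  3.00018848e-05 -1.56935234e+00] [ 6.78092126e-01  1.49342590e-01 -2.70632001e-01  3.74680285e-05
 -1.15073123e+00 -6.76663420e-01]
```

View pics/w1.png

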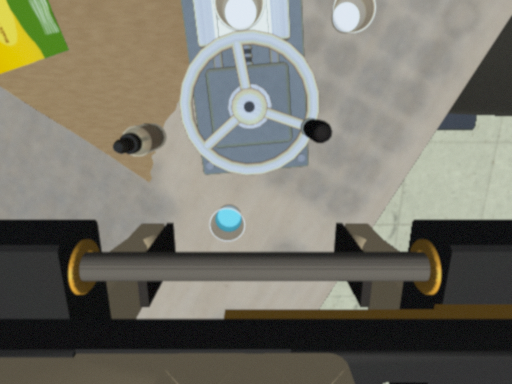

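The wrist view shows the whole rim, with its centre near (250,102) and the hub at (249,106). The handle top is at (319,130), cup_blue at (227,222) and dropper_1 at (130,142). I'll fit circles for exact values.

```bash
cat >> h.py <<'E'
from scipy.optimize import least_squares
def fitc(P):
    r=least_squares(lambda q:np.hypot(P[:,0]-q[0],P[:,1]-q[1])-q[2],[*P.mean(0),.06],loss='soft_l1',f_scale=.001);return r.x
def wheel(c,im,c0):
    """rim outer/inner edge samples along radial lines from the approximate centre pixel"""
    hsv=cv2.cvtColor(im,cv2.COLOR_BGR2HSV);g=((hsv[...,2]>165)&(hsv[...,1]<35)).astype(np.uint8)
    out=[];inn=[]
    for a in np.linspace(0,2*np.pi,180,endpoint=False):
        rr=np.arange(50,80,.5);u=c0[0]+rr*np.cos(a);v=c0[1]+rr*np.sin(a)
        ok=(u>0)&(u<511)&(v>0)&(v<383);rr=rr[ok];m=g[v[ok].astype(int),u[ok].astype(int)]>0
        if m.sum()<4:continue
        r1=rr[m];mid=(r1.min()+r1.max())/2
        if 6<r1.max()-r1.min()<20: out.append(onz(c,c0[0]+mid*np.cos(a),c0[1]+mid*np.sin(a),.08)[:2])
    return np.array(out)
def handle(im,box):
    x0,y0,x1,y1=box;m=(im[y0:y1,x0:x1].max(2)<60).astype(np.uint8)
    k,l,st,ce=cv2.connectedComponentsWithStats(m);i=1+st[1:,4].argmax()
    return ce[i]+[x0,y0],st[i]+[x0,y0,0,0,0]
E
python3 - <<'E'
from h import *
c=dict(np.load('pics/w1.npz'));im=cv2.imread('pics/w1.png')
P=wheel(c,im,(250,102));q=fitc(P);print(len(P),q,np.abs(np.hypot(*(P-q[:2]).T)-q[2]).mean())
a,st=handle(im,(295,105,345,155));print(a,st)
C={n:arm.get_calibration(n) for n in("scene","side")}
W=[ray(c,*a)];h=tri(W+[ray(C['scene'],228.5,187.2)]);print('tri wrist+scene',h, 'all',tri(W+[ray(C['scene'],228.5,187.2),ray(C['side'],273.1,217.2)]))
p=onz(c,*a,.125);print(p)
for x in(h,p):
  d=x[:2]-q[:2];print(np.hypot(*d),np.degrees(np.arctan2(d[1],d[0])))
print('dispenser',onz(C['side'],150,322,0),'dropper1',onz(c,152,140,0),onz(c,122,144,.105),'blue',onz(c,227,222,.03))
print('hub',onz(c,249,106,.095),'track dir',onz(c,242,12,.05))
E
```

```text
133 [0.52411191 0.10362453 0.06143779] 0.0012254731534123665
[317.25269978 130.23110151] [304 120  27  22 463]
tri wrist+scene [0.4665051  0.12074049 0.12094044] all [0.46658359 0.12153853 0.119564  ]
[0.46693056 0.12085552 0.125     ]
0.060095765679105996 163.45242187814762
0.05972113773544907 163.23037344380418
dispenser [0.55341605 0.42050325 0.        ] dropper1 [ 6.44546309e-01  1.43061913e-01 -5.55111512e-17] [0.63764283 0.13494362 0.105     ] blue [0.55188422 0.23885999 0.03      ]
hub [0.52364891 0.10185375 0.095     ] track dir [0.53088664 0.01451112 0.05      ]
```

Measured values: the axis is at (0.524, 0.1025) and the handle at (0.4667, 0.121), which puts it at about 162.5°. The plan is to straddle the handle loosely, with the trailing finger doing the pushing, and let the tool turn with the wheel. First I'll turn the wrist to the far end of its range.

In the tool's units: -0.15 rad / 1.5708 = -0.0955.

>>> jog_arm --increments '{"moves":[[0,0,-0.0955,0,0,0,0.034],[0,0,-0.0955,0,0,0,0.034],[0,0,-0.0955,0,0,0,0.034],[0,0,-0.0955,0,0,0,0.034],[0,0,-0.0955,0,0,0,0.034],[0,0,-0.0955,0,0,0,0.034],[0,0,-0.0955,0,0,0,0.034],[0,0,-0.0955,0,0,0,0.034],[0,0,-0.0955,0,0,0,0.034],[0,0,-0.0955,0,0,0,0.034],[0,0,-0.0955,0,0,0,0.034],[0,0,-0.0955,0,0,0,0.034],[0,0,-0.0955,0,0,0,0.034],[0,0,-0.0955,0,0,0,0.034],[0,0,-0.0955,0,0,0,0.034],[0,0,-0.0955,0,0,0,0.034],[0,0,-0.0955,0,0,0,0.034],[0,0,-0.0955,0,0,0,0.034],[0,0,-0.0955,0,0,0,0.034],[0,0,-0.0955,0,0,0,0.034]]}'

```text
time: 3.2
position: [0.5205, 0.1711, 0.2262]
tcp_rot: [-3.141, 0.0, 1.434]
wrist_force: [0.8, 0.6, -0.3]
grip_width: 0.0335
grip_force: 0.0
```

```bash
cat >> h.py <<'E'
from scipy.spatial.transform import Rotation as Ro
AX=np.array([.524,.1025]);RH=.060;H0=np.array([.4667,.1210]);A0=np.arctan2(*(H0-AX)[::-1])
def hpos(w): return AX+RH*np.array([np.cos(A0-w),np.sin(A0-w)])
def pose():
    s=arm.read_state();R=Ro.from_euler('xyz',s['tcp_rot']).as_matrix()
    return s,np.array(s['position']),R,np.degrees(np.arctan2(R[1,1],R[0,1]))
def plan(w,deg,n,off=.008):
    """constant row (rz,dx,dy) x n taking TCP to handle(w)+off*tool y with tool-y angle deg"""
    s,p,R,a=pose();d=(a-deg)%360; d=d-360 if d>300 or (n and d>180) else d
    rz=np.radians(d)/n;t=np.radians(deg);g=hpos(w)+off*np.array([np.cos(t),np.sin(t)])
    M=sum((R@Ro.from_rotvec([0,0,rz*k]).as_matrix() for k in range(n)))[:2,:2]
    x=np.linalg.solve(M,g-p[:2])
    # contact estimate of wheel angle now, from the finger face
    ty=R[:2,1];f=lambda w:(hpos(w)-p[:2])@ty
    print('t',round(s['time'],2),'p',p.round(4),'ang',round(a,1),'j6',round(s['joint_positions'][5],3),'F',np.round(s['wrist_force'],1),'gw',round(s['grip_width'],4))
    print('rz',round(rz,4),'dx,dy',x.round(5),'tool-frame handle',(R.T@np.append(hpos(w)-p[:2],0)).round(4))
E
python3 -c "
from h import *
plan(0,29,6,0)"
```

```text
t 3.2 p [0.5205 0.1711 0.2262] ang -7.8 j6 2.329 F [ 0.8  0.6 -0.3] gw 0.0335
rz -0.1072 dx,dy [-0.00724 -0.01012] tool-frame handle [-0.057  -0.0463  0.    ]
```

In the tool's units: -0.0101 m is -0.202, -0.0072 m is -0.144, -0.107 rad / 1.5708 = -0.0681.

>>> jog_arm --increments '{"moves":[[0,0,-0.0681,-0.144,-0.202,0,0.034],[0,0,-0.0681,-0.144,-0.202,0,0.034],[0,0,-0.0681,-0.144,-0.202,0,0.034],[0,0,-0.0681,-0.144,-0.202,0,0.034],[0,0,-0.0681,-0.144,-0.202,0,0.034],[0,0,-0.0681,-0.144,-0.202,0,0.034],[0,0,0,0,0,0,0.034],[0,0,0,0,0,0,0.034]]}'

```text
time: 4.0
position: [0.4667, 0.1219, 0.2266]
tcp_rot: [3.141, 0.0, 2.068]
wrist_force: [-0.2, -0.2, 0.4]
grip_width: 0.0345
grip_force: 0.0
```

```bash
python3 - <<'E'
from h import *
plan(0,29,1,0)
for n in("scene","side"): cv2.imwrite(f'pics/{n}1.png',arm.snapshot(n)[:,:,::-1])
a=cv2.imread('pics/scene1.png')[100:220,160:320];b=cv2.imread('pics/side1.png')[130:250,190:350]
cv2.imwrite('pics/z1.png',cv2.resize(np.hstack([a,b]),None,fx=2.4,fy=2.4))
E
```

```text
t 4.0 p [0.4667 0.1219 0.2266] ang 28.5 j6 2.974 F [-0.2 -0.2  0.4] gw 0.0345
rz -0.0094 dx,dy [-0.00096 -0.00028] tool-frame handle [-0.001  -0.0003  0.    ]
```

View pics/z1.png

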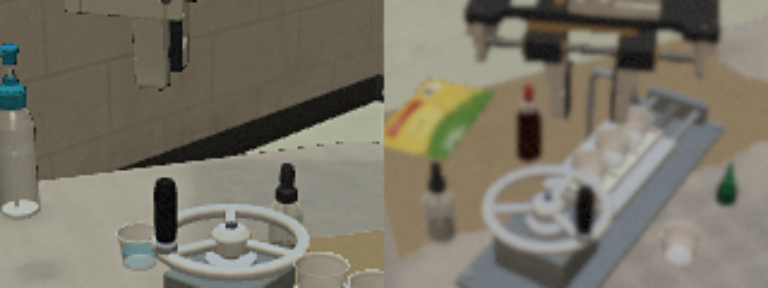

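The fingers hang above the handle, one on each side (scene crop about (165,50), side crop about (600,90)). Descending now.

In the tool's units: 0.02 m is 0.4, 0.013 m is 0.26.

>>> jog_arm --increments '{"moves":[[0,0,0,-0.02,0,0.4,0.034],[0,0,0,0,0,0.4,0.034],[0,0,0,0,0,0.4,0.034],[0,0,0,0,0,0.4,0.034],[0,0,0,0,0,0.4,0.034],[0,0,0,0,0,0.26,0.034],[0,0,0,0,0,0,0.034]]}'

```text
time: 4.8
position: [0.4659, 0.1211, 0.1117]
tcp_rot: [-3.138, 0.0, 2.07]
wrist_force: [0.1, 0.0, 0.2]
grip_width: 0.0341
grip_force: 0.0
```

```bash
python3 - <<'E'
from h import *
plan(0,29,1,0)
plan(1.2,29-1.2*57.3*.95,15)
E
```

```text
t 4.8 p [0.4659 0.1211 0.1117] ang 28.6 j6 2.977 F [0.1 0.  0.2] gw 0.0341
rz -0.0071 dx,dy [-0.0006   0.00083] tool-frame handle [-0.0006  0.0008 -0.    ]
t 4.8 p [0.4659 0.1211 0.1117] ang 28.6 j6 2.977 F [0.1 0.  0.2] gw 0.0341
rz 0.0755 dx,dy [0.0027  0.00422] tool-frame handle [ 0.0102  0.0677 -0.0003]
```

In the tool's units: 0.004 m is 0.08.

>>> jog_arm --increments '{"moves":[[0,0,0,0,0.08,0,0.034],[0,0,0,0,0.08,0,0.034],[0,0,0,0,0,0,0.034]]}'

```text
time: 5.1
position: [0.4747, 0.126, 0.1143]
tcp_rot: [3.14, -0.0, 2.071]
wrist_force: [-0.5, -0.3, 1.4]
grip_width: 0.0338
grip_force: 0.0
```

```bash
python3 - <<'E'
from h import *
plan(1.2,29-1.2*57.3*.95,15)
E
```

```text
t 5.1 p [0.4747 0.126  0.1143] ang 28.7 j6 2.981 F [-0.5 -0.3  1.4] gw 0.0338
rz 0.0756 dx,dy [0.00234 0.00361] tool-frame handle [0.01   0.0577 0.0001]
```

In the tool's units: 0.0035 m is 0.07, 0.0025 m is 0.05, 0.0756 rad / 1.5708 = 0.0481.

>>> jog_arm --increments '{"moves":[[0,0,0.0481,0.05,0.07,0,0.034],[0,0,0.0481,0.05,0.07,0,0.034],[0,0,0.0481,0.05,0.07,0,0.034],[0,0,0.0481,0.05,0.07,0,0.034],[0,0,0.0481,0.05,0.07,0,0.034],[0,0,0.0481,0.05,0.07,0,0.034],[0,0,0.0481,0.05,0.07,0,0.034],[0,0,0.0481,0.05,0.07,0,0.034],[0,0,0.0481,0.05,0.07,0,0.034],[0,0,0.0481,0.05,0.07,0,0.034],[0,0,0.0481,0.05,0.07,0,0.034],[0,0,0.0481,0.05,0.07,0,0.034],[0,0,0.0481,0.05,0.07,0,0.034],[0,0,0.0481,0.05,0.07,0,0.034],[0,0,0.0481,0.05,0.07,0,0.034],[0,0,0,0,0,0,0.034]]}'

```text
time: 6.7
position: [0.525, 0.1598, 0.1141]
tcp_rot: [3.141, -0.001, 0.936]
wrist_force: [0.5, 1.2, 0.6]
grip_width: 0.0338
grip_force: 0.1
```

```bash
python3 - <<'E'
from h import *
plan(1.2,29-1.2*57.3*.95,1)
plan(2.7,29-2.7*57.3*.95,20)
for n in("scene","side"): cv2.imwrite(f'pics/{n}2.png',arm.snapshot(n)[:,:,::-1])
a=cv2.imread('pics/scene2.png')[120:240,180:340];b=cv2.imread('pics/side2.png')[130:250,190:350]
cv2.imwrite('pics/z2.png',cv2.resize(np.hstack([a,b]),None,fx=2.4,fy=2.4))
E
```

```text
t 6.7 p [0.525  0.1598 0.1141] ang -36.4 j6 1.854 F [0.5 1.2 0.6] gw 0.0338
rz -0.0009 dx,dy [-0.00059  0.00281] tool-frame handle [-0.0006 -0.0052 -0.    ]
t 6.7 p [0.525  0.1598 0.1141] ang -36.4 j6 1.854 F [0.5 1.2 0.6] gw 0.0338
rz 0.0712 dx,dy [0.00209 0.00375] tool-frame handle [-0.0052  0.0765  0.    ]
```

View pics/z2.png

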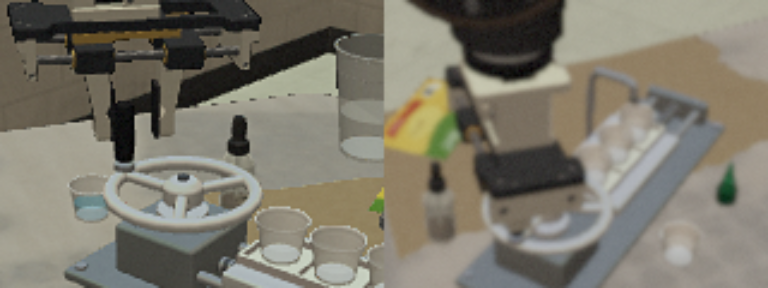

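The handle, at about (123,135) in the crop, sits between the fingers and has turned with them to roughly 1.1 rad. Carrying on.

In the tool's units: 0.0037 m is 0.074, 0.0021 m is 0.042, 0.0712 rad / 1.5708 = 0.0453.

>>> jog_arm --increments '{"moves":[[0,0,0.0453,0.042,0.074,0,0.034],[0,0,0.0453,0.042,0.074,0,0.034],[0,0,0.0453,0.042,0.074,0,0.034],[0,0,0.0453,0.042,0.074,0,0.034],[0,0,0.0453,0.042,0.074,0,0.034],[0,0,0.0453,0.042,0.074,0,0.034],[0,0,0.0453,0.042,0.074,0,0.034],[0,0,0.0453,0.042,0.074,0,0.034],[0,0,0.0453,0.042,0.074,0,0.034],[0,0,0.0453,0.042,0.074,0,0.034],[0,0,0.0453,0.042,0.074,0,0.034],[0,0,0.0453,0.042,0.074,0,0.034],[0,0,0.0453,0.042,0.074,0,0.034],[0,0,0.0453,0.042,0.074,0,0.034],[0,0,0.0453,0.042,0.074,0,0.034],[0,0,0.0453,0.042,0.074,0,0.034],[0,0,0.0453,0.042,0.074,0,0.034],[0,0,0.0453,0.042,0.074,0,0.034],[0,0,0.0453,0.042,0.074,0,0.034],[0,0,0.0453,0.042,0.074,0,0.034]]}'

```text
time: 8.8
position: [0.5797, 0.1042, 0.1139]
tcp_rot: [-3.14, -0.001, -0.488]
wrist_force: [0.8, 2.0, -0.8]
grip_width: 0.0343
grip_force: 1.2
```

```bash
python3 - <<'E'
from h import *
plan(2.7,29-2.7*57.3*.95,1)
plan(4.2,29-4.2*57.3*.95,20)
E
```

```text
t 8.8 p [0.5797 0.1042 0.1139] ang -117.9 j6 0.574 F [ 0.8  2.  -0.8] gw 0.0343
rz 0.0007 dx,dy [0.0005  0.00087] tool-frame handle [ 0.0005 -0.0071  0.    ]
t 8.8 p [0.5797 0.1042 0.1139] ang -117.9 j6 0.574 F [ 0.8  2.  -0.8] gw 0.0343
rz 0.0713 dx,dy [0.00179 0.00381] tool-frame handle [-0.0104  0.0739 -0.0001]
```

In the tool's units: 0.0038 m is 0.076, 0.0018 m is 0.036, 0.0713 rad / 1.5708 = 0.0454.

>>> jog_arm --increments '{"moves":[[0,0,0.0454,0.036,0.076,0,0.034],[0,0,0.0454,0.036,0.076,0,0.034],[0,0,0.0454,0.036,0.076,0,0.034],[0,0,0.0454,0.036,0.076,0,0.034],[0,0,0.0454,0.036,0.076,0,0.034],[0,0,0.0454,0.036,0.076,0,0.034],[0,0,0.0454,0.036,0.076,0,0.034],[0,0,0.0454,0.036,0.076,0,0.034],[0,0,0.0454,0.036,0.076,0,0.034],[0,0,0.0454,0.036,0.076,0,0.034],[0,0,0.0454,0.036,0.076,0,0.034],[0,0,0.0454,0.036,0.076,0,0.034],[0,0,0.0454,0.036,0.076,0,0.034],[0,0,0.0454,0.036,0.076,0,0.034],[0,0,0.0454,0.036,0.076,0,0.034],[0,0,0.0454,0.036,0.076,0,0.034],[0,0,0.0454,0.036,0.076,0,0.034],[0,0,0.0454,0.036,0.076,0,0.034],[0,0,0.0454,0.036,0.076,0,0.034],[0,0,0.0454,0.036,0.076,0,0.034]]}'

```text
time: 10.8
position: [0.5287, 0.0458, 0.1139]
tcp_rot: [-3.14, 0.001, -1.914]
wrist_force: [1.9, -0.3, -1.1]
grip_width: 0.0343
grip_force: 1.2
```

```bash
python3 - <<'E'
from h import *
plan(4.2,29-4.2*57.3*.95,1)
plan(5.7,29-5.7*57.3*.95,20)
E
```

```text
t 10.8 p [0.5287 0.0458 0.1139] ang 160.4 j6 -0.8 F [ 1.9 -0.3 -1.1] gw 0.0343
rz -0.0003 dx,dy [-0.00044  0.00047] tool-frame handle [-0.0004 -0.0075  0.    ]
t 10.8 p [0.5287 0.0458 0.1139] ang 160.4 j6 -0.8 F [ 1.9 -0.3 -1.1] gw 0.0343
rz 0.0712 dx,dy [0.00144 0.00399] tool-frame handle [-0.0173  0.0725 -0.0001]
```

In the tool's units: 0.004 m is 0.08, 0.0014 m is 0.028, 0.0712 rad / 1.5708 = 0.0453.

>>> jog_arm --increments '{"moves":[[0,0,0.0453,0.028,0.08,0,0.034],[0,0,0.0453,0.028,0.08,0,0.034],[0,0,0.0453,0.028,0.08,0,0.034],[0,0,0.0453,0.028,0.08,0,0.034],[0,0,0.0453,0.028,0.08,0,0.034],[0,0,0.0453,0.028,0.08,0,0.034],[0,0,0.0453,0.028,0.08,0,0.034],[0,0,0.0453,0.028,0.08,0,0.034],[0,0,0.0453,0.028,0.08,0,0.034],[0,0,0.0453,0.028,0.08,0,0.034],[0,0,0.0453,0.028,0.08,0,0.034],[0,0,0.0453,0.028,0.08,0,0.034],[0,0,0.0453,0.028,0.08,0,0.034],[0,0,0.0453,0.028,0.08,0,0.034],[0,0,0.0453,0.028,0.08,0,0.034],[0,0,0.0453,0.028,0.08,0,0.034],[0,0,0.0453,0.028,0.08,0,0.034],[0,0,0.0453,0.028,0.08,0,0.034],[0,0,0.0453,0.028,0.08,0,0.034],[0,0,0.0453,0.028,0.08,0,0.034]]}'

```text
time: 12.8
position: [0.4674, 0.0943, 0.1138]
tcp_rot: [-3.141, 0.0, 2.945]
wrist_force: [-1.1, -2.3, 1.0]
grip_width: 0.0341
grip_force: 1.2
```

```bash
python3 - <<'E'
from h import *
plan(5.7,29-5.7*57.3*.95,1)
plan(6.18,29-6.18*57.3*.95,10)
E
```

```text
t 12.8 p [0.4674 0.0943 0.1138] ang 78.8 j6 -2.381 F [-1.1 -2.3  1. ] gw 0.0341
rz 0.0007 dx,dy [-0.00031  0.     ] tool-frame handle [-0.0003 -0.008   0.    ]
t 12.8 p [0.4674 0.0943 0.1138] ang 78.8 j6 -2.381 F [-1.1 -2.3  1. ] gw 0.0341
rz 0.0457 dx,dy [0.00081 0.00261] tool-frame handle [ 0.0061  0.0198 -0.    ]
```

In the tool's units: 0.0026 m is 0.052, 0.0008 m is 0.016, 0.0457 rad / 1.5708 = 0.0291.

>>> jog_arm --increments '{"moves":[[0,0,0.0291,0.016,0.052,0,0.034],[0,0,0.0291,0.016,0.052,0,0.034],[0,0,0.0291,0.016,0.052,0,0.034],[0,0,0.0291,0.016,0.052,0,0.034],[0,0,0.0291,0.016,0.052,0,0.034],[0,0,0.0291,0.016,0.052,0,0.034],[0,0,0.0291,0.016,0.052,0,0.034],[0,0,0.0291,0.016,0.052,0,0.034],[0,0,0.0291,0.016,0.052,0,0.034],[0,0,0.0291,0.016,0.052,0,0.034],[0,0,0,0,0,0,0.034]]}'

```text
time: 13.9
position: [0.4701, 0.1213, 0.1137]
tcp_rot: [-3.141, -0.0, 2.49]
wrist_force: [-1.1, -1.6, 0.7]
grip_width: 0.0342
grip_force: 0.9
```

```bash
python3 -c "
from h import *
plan(6.18,29-6.18*57.3*.95,1)"
```

```text
t 13.9 p [0.4701 0.1213 0.1137] ang 52.7 j6 -2.881 F [-1.1 -1.6  0.7] gw 0.0342
rz 0.0017 dx,dy [-3.e-05 -2.e-05] tool-frame handle [-0.    -0.008  0.   ]
```

>>> jog_arm --increments '{"moves":[[0,0,0,0,-0.16,0,0.034],[0,0,0,0,0,-0.6,0.034],[0,0,0,0,0,-0.6,0.034],[0,0,0,0,0,-0.6,0.034],[0,0,0,0,0,-0.4,0.034],[0,0,0,0,0,0,0.034]]}'

```text
time: 14.5
position: [0.4671, 0.1157, 0.2268]
tcp_rot: [3.136, 0.002, 2.491]
wrist_force: [-0.9, -0.3, -0.7]
grip_width: 0.0335
grip_force: 0.0
```

```bash
python3 - <<'E'
from h import *
plan(6.283,50,1)
R=[]
box={"scene":(205,165,260,205),"side":(255,195,300,232)}
for n in("scene","side"):
    im=arm.snapshot(n)[:,:,::-1];cv2.imwrite(f'pics/{n}3.png',im)
    for f in(cv2.imread(f'pics/{n}0.png'),im):
        a,st=handle(f,box[n]);print(n,a,st,onz(arm.get_calibration(n),*a,.12))
a=cv2.imread('pics/scene3.png')[120:240,180:340];b=cv2.imread('pics/side3.png')[130:250,190:350]
cv2.imwrite('pics/z3.png',cv2.resize(np.hstack([a,b]),None,fx=2.4,fy=2.4))
E
```

```text
t 14.5 p [0.4671 0.1157 0.2268] ang 52.8 j6 -2.875 F [-0.9 -0.3 -0.7] gw 0.0335
rz 0.048 dx,dy [0.00287 0.01202] tool-frame handle [0.0033 0.004  0.    ]
scene [228.5125     187.23333333] [224 174  10  27 240] [0.46810485 0.12150638 0.12      ]
scene [230.77310924 188.78571429] [226 175  10  28 238] [0.4659175 0.1134719 0.12     ]
side [273.11607143 217.19642857] [270 208   7  19 112] [0.46538364 0.12360382 0.12      ]
side [275.53921569 215.83333333] [273 207   6  19 102] [0.4637631  0.11647438 0.12      ]
```

View pics/z3.png

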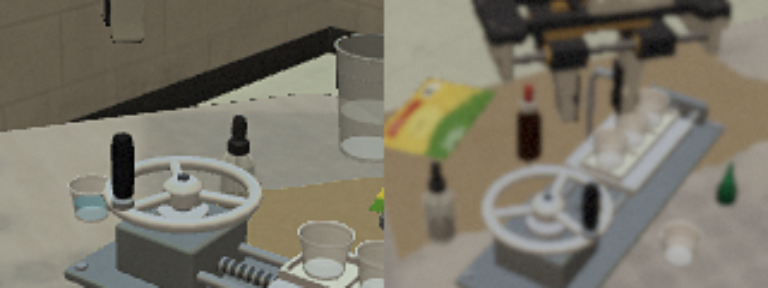

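The handle has come nearly all the way round and is about 7.7 mm short; nothing else looks disturbed. I'll go back down and push the rest, aiming slightly short.

In the tool's units: 0.03 m is 0.6, -0.003 m is -0.06.

>>> jog_arm --increments '{"moves":[[0,0,0,0.01,-0.06,0.4,0.034],[0,0,0,0,0,0.6,0.034],[0,0,0,0,0,0.6,0.034],[0,0,0,0,0,0.4,0.034],[0,0,0,0,0,0.26,0.034],[0,0,0,0,0,0,0.034],[0,0,0,0,0.08,0,0.034],[0,0,0,0.01,0.08,0,0.034],[0,0,0,0.02,0.06,0,0.034],[0,0,0,0.01,0.04,0,0.034],[0,0,0,0.01,0.04,0,0.034],[0,0,0,0,0.02,0,0.034],[0,0,0,0,0,0,0.034]]}'

```text
time: 15.9
position: [0.4713, 0.1275, 0.1107]
tcp_rot: [3.141, 0.0, 2.489]
wrist_force: [-2.0, -0.7, 1.5]
grip_width: 0.0342
grip_force: 0.9
```

```bash
python3 -c "
from h import *
plan(6.283,52.8,1)"
```

```text
t 15.9 p [0.4713 0.1275 0.1107] ang 52.6 j6 -2.891 F [-2.  -0.7  1.5] gw 0.0342
rz -0.0028 dx,dy [-0.00051  0.0001 ] tool-frame handle [-0.0005 -0.0079 -0.    ]
```

>>> jog_arm --increments '{"moves":[[0,0,0,0,-0.16,0,0.034],[0,0,0,0,0,-0.6,0.034],[0,0,0,0,0,-0.6,0.034],[0,0,0,0,0,-0.6,0.034],[0,0,0,0,0,-0.4,0.034],[0,0,0,0,0,0,0.034]]}'

```text
time: 16.5
position: [0.4679, 0.1218, 0.2237]
tcp_rot: [3.136, 0.002, 2.49]
wrist_force: [-0.1, -0.4, 0.2]
grip_width: 0.0335
grip_force: 0.0
```

```bash
cat > chk.py <<'E'
from h import *
plan(6.283,52.8,1)
box={"scene":(205,165,260,205),"side":(255,195,300,232)}
for n in("scene","side"):
    c=arm.get_calibration(n);P=[onz(c,*handle(arm.snapshot(n)[:,:,::-1],box[n])[0],.12)[:2] for _ in range(4)]
    p0=onz(c,*handle(cv2.imread(f'pics/{n}0.png'),box[n])[0],.12)[:2]
    print(n,'mm from start',(1e3*(np.array(P)-p0)).round(2).tolist())
E
python3 chk.py
```

```text
t 16.5 p [0.4679 0.1218 0.2237] ang 52.6 j6 -2.886 F [-0.1 -0.4  0.2] gw 0.0335
rz -0.0026 dx,dy [0.00028 0.00675] tool-frame handle [ 0.0003 -0.0013 -0.    ]
scene mm from start [[-1.01, -2.28], [-0.82, -2.09], [-0.82, -2.09], [-0.82, -2.09]]
side mm from start [[0.21, -2.61], [0.11, -2.51], [0.26, -2.8], [0.02, -2.4]]
```

In the tool's units: 0.03 m is 0.6, 0.02 m is 0.4.

>>> jog_arm --increments '{"moves":[[0,0,0,0,0,0.4,0.034],[0,0,0,0,0,0.6,0.034],[0,0,0,0,0,0.6,0.034],[0,0,0,0,0,0.4,0.034],[0,0,0,0,0,0.2,0.034],[0,0,0,0,0,0,0.034],[0,0,0,0,0.08,0,0.034],[0,0,0,0,0.06,0,0.034],[0,0,0,0,0.02,0,0.034],[0,0,0,0.01,0.02,0,0.034],[0,0,0,0,0.02,0,0.034],[0,0,0,0,0,0,0.034]]}'

```text
time: 18.1
position: [0.4719, 0.1293, 0.1107]
tcp_rot: [3.142, -0.0, 2.489]
wrist_force: [-1.5, -1.1, 1.8]
grip_width: 0.0343
grip_force: 0.9
```

>>> jog_arm --increments '{"moves":[[0,0,0,0,-0.16,0,0.034],[0,0,0,0,0,-0.6,0.034],[0,0,0,0,0,-0.6,0.034],[0,0,0,0,0,-0.6,0.034],[0,0,0,0,0,-0.4,0.034],[0,0,0,0,0,0,0.034]]}'

```text
time: 18.7
position: [0.4686, 0.1237, 0.2237]
tcp_rot: [3.136, 0.002, 2.49]
wrist_force: [0.6, 0.3, -0.2]
grip_width: 0.0337
grip_force: 0.0
```

```bash
python3 chk.py
```

```text
t 18.7 p [0.4686 0.1237 0.2237] ang 52.7 j6 -2.888 F [ 0.6  0.3 -0.2] gw 0.0337
rz -0.0025 dx,dy [-0.00028  0.0048 ] tool-frame handle [-0.0003 -0.0032 -0.    ]
scene mm from start [[0.29, 0.31], [0.1, 0.14], [0.1, 0.19], [0.43, 0.5]]
side mm from start [[0.57, -0.6], [0.64, -0.7], [0.16, -0.19], [0.66, -1.0]]
```

The handle is within about 0.5 mm of its start position. I'll lift further clear and check the scene.

In the tool's units: -0.03 m is -0.6.

>>> jog_arm --increments '{"moves":[[0,0,0,0,0,-0.6,0.034],[0,0,0,0,0,-0.6,0.034],[0,0,0,0,0,0,0.034],[0,0,0,0,0,0,0.034],[0,0,0,0,0,0,0.034]]}'

```text
time: 19.6
position: [0.4667, 0.1228, 0.2795]
tcp_rot: [-3.14, -0.001, 2.489]
wrist_force: [0.3, 0.1, -0.6]
grip_width: 0.034
grip_force: 0.0
```

```bash
python3 chk.py; python3 -c "
from h import *
cv2.imwrite('pics/end.png',arm.snapshot('scene')[:,:,::-1])"
```

```text
t 19.6 p [0.4667 0.1228 0.2795] ang 52.6 j6 -2.889 F [ 0.3  0.1 -0.6] gw 0.034
rz -0.003 dx,dy [-0.0013   0.00667] tool-frame handle [-0.0013 -0.0013  0.    ]
scene mm from start [[0.1, 0.19], [0.43, 0.5], [0.1, 0.12], [0.29, 0.31]]
side mm from start [[0.33, -0.48], [0.71, -1.03], [0.59, -0.79], [0.5, -0.46]]
```

View pics/end.png

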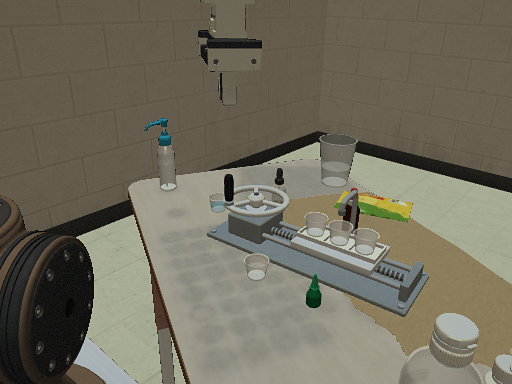

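The handle is back at (229,187), the middle cup is now at (340,232) where the leading cup stood under the spout, everything is upright, and the hand is clear.

```bash
python3 -c "
from bench import arm
print(arm.finish_job())"
```

```text
the job is handed in; nothing more can be done
None
```

I pushed the wheel one full turn clockwise: the handle stopped within about 1 mm of its start, the middle cup is under the spout, nothing was knocked over, the hand is clear, and the job is handed in.

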